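# Swap the varnish pot at the back of the rack

### The job

In the violin maker's varnish rack the small square pot stands in the middle of the back row, behind the tall amber bottle and the tin can: first clear the bottle and the can out of the way, standing both on the enamel drip tray. Then fetch the square pot on to the marble slab, put the used round jar from the slab into the place where the pot stood, and put the bottle and the can back where each stood before. Set everything down upright, without dropping it, let go, and leave the wax tin and the dropper bottle in the rack undisturbed.

Things in the scene. Friction and masses are not known exactly. Their poses are not given: they have to be found in the camera images.
- rack: varnish rack: open light-wood tray 162 mm (its x) by 224 mm (its y), walls 32 mm high and 6 mm thick, floor 6 mm thick; fixed on the bench. Origin: centre of its underside; z up. +x is its back, -x its front (towards the robot). The front row (bottle and can, which may stand either way round) is at x = -36 mm, y = +40 and -40 mm; the back row is at x = +22 mm: square pot at y = 0, wax tin and dropper bottle (either way round) at y = +72 and -72 mm
- bottle_center (a point): tall round amber glass bottle with a paper band, 62 mm in diameter, 150 mm tall, about 0.3 kg; black screw cap 44 mm in diameter takes up the top 26 mm, the shoulder is 104 mm up. This point is on its axis half-way up (75 mm above its foot); z runs up to the cap
- can_center (a point): flat-sided metal can with a paper label, 58 mm (its x) by 68 mm (its y), flat top 122 mm up; round black cap 36 mm in diameter in the middle of the top, up to 150 mm; about 0.32 kg. This point is on its axis, 75 mm above its foot; z runs up to the cap
- square_pot_center (a point): low square glass pot, 42 by 42 mm and 34 mm tall, with a flat round dark steel lid 38 mm in diameter on top, 44 mm tall in all, about 0.11 kg. This point is at its centre, 22 mm above its foot; x and y are square to its sides, z up
- round_jar_center (a point): low round glass jar, 44 mm in diameter, with a domed dark steel lid 41 mm in diameter over the top 14 mm, 48 mm tall in all, about 0.12 kg; at the start it stands on one end of the marble slab. This point is at its centre, 24 mm above its foot; z up
- drip_tray: white enamel drip tray with a dark rim, 220 mm (its x) by 150 mm (its y), floor 4 mm thick, rim 12 mm high and 4 mm thick; fixed. Origin: centre of its underside; z up. Empty at the start; room for bottle and can side by side along x
- slab: marble retouching slab, 200 mm (its x) by 150 mm (its y), 10 mm thick; fixed. Origin: centre of its underside; z up. The round jar stands near one end of it (45 to 55 mm from the middle along its x), the other end is free
- tin: shallow round wax tin, 48 mm in diameter, 22 mm tall, in the rack's back row; stays where it is. Origin: centre of its underside; z up
- dropper: small dropper bottle with a rubber bulb, 30 mm in diameter, 78 mm tall, in the rack's back row; stays where it is. Origin: centre of its underside; z up

How it is judged:
On the way:
1. the bottle and the can both stand on the drip tray, let go (x of bottle_center in the frame of drip_tray between -0.095 and 0.095 m and y of bottle_center in the frame of drip_tray between -0.06 and 0.06 m and z of bottle_center in the frame of drip_tray between 0.074 and 0.084 m and angle between each of bottle_center, can_center's own z axis and vertical below 0.1 rad and linear speed of each of bottle, can below 0.02 m/s and angular speed of each of bottle, can below 0.2 rad/s and contact force between the fingers and bottle below 0.1 N and x of can_center in the frame of drip_tray between -0.095 and 0.095 m and y of can_center in the frame of drip_tray between -0.06 and 0.06 m and z of can_center in the frame of drip_tray between 0.074 and 0.084 m and contact force between the fingers and can below 0.1 N), for 0.2 s.
At the end, for the whole second after the job is handed in: Square pot upright on the slab, its centre 10 mm or more inside the edges; round jar upright in the rack within 15 mm (each way) of where the pot stood; bottle and can upright, each within 15 mm of its own starting place; all released and at rest (x of square_pot_center in the frame of slab between -0.09 and 0.09 m and y of square_pot_center in the frame of slab between -0.065 and 0.065 m and z of square_pot_center in the frame of slab between 0.027 and 0.037 m and angle between each of square_pot_center, round_jar_center, bottle_center, can_center's own z axis and vertical below 0.1 rad and linear speed of each of square_pot, round_jar, bottle, can below 0.02 m/s and angular speed of each of square_pot, round_jar, bottle, can below 0.2 rad/s and contact force between the fingers and square_pot below 0.1 N and x of round_jar_center in the frame of rack between 0.007 and 0.037 m and y of round_jar_center in the frame of rack between -0.015 and 0.015 m and z of round_jar_center in the frame of rack between 0.025 and 0.035 m and contact force between the fingers and round_jar below 0.1 N and distance of each of bottle_center, can_center from where it was at the start of the episode below 0.015 m and contact force between the fingers and bottle below 0.1 N and contact force between the fingers and can below 0.1 N); the robot touches nothing.
It fails at once if the bottle, the can, the pot or the jar was tipped (angle between any of bottle_center, can_center, square_pot_center, round_jar_center's own z axis and vertical above 0.5 rad).
It fails at once if the wax tin in the rack's back row was disturbed (distance of tin from where it was at the start of the episode above 0.012 m or angle between tin's own z axis and vertical above 0.3 rad).
It fails at once if the dropper bottle in the rack's back row was disturbed (distance of dropper from where it was at the start of the episode above 0.012 m or angle between dropper's own z axis and vertical above 0.3 rad).
It fails at once if the bottle, the can, the pot or the jar was dropped (let go more than about 25 mm up) ((linear speed of bottle above 0.7 m/s and contact force between the fingers and bottle below 0.1 N) or (linear speed of can above 0.7 m/s and contact force between the fingers and can below 0.1 N) or (linear speed of square_pot above 0.7 m/s and contact force between the fingers and square_pot below 0.1 N) or (linear speed of round_jar above 0.7 m/s and contact force between the fingers and round_jar below 0.1 N)).
It also fails if it takes over 120 s, if anything falls off the work surface, if the arm or the gripper's body presses on something with over 40 N, if the wrist force passes 120 N, or if a joint passes its speed limit or range.

### The arm

A 6-joint arm with a two-finger parallel gripper is mounted at the origin on the work surface. World frame = base frame: x ahead of the robot, y to its left, z up, the work surface at z = 0. Lengths are in m, angles in rad, forces in N, time in s.
With the tool pointing down it reaches from about 0.375 to 0.975 m from the base axis. Payload 3.8 kg.
Tool frame: the origin (TCP) lies midway between the tips of the shut fingers; the grasp point (between the pads) lies 19 mm behind it; z points along the fingers, y is the line along which they close (so a half turn about z gives the same grasp; the last joint's range is limited). The gripper opens to 85 mm and grips with 20 to 120 N. Pads are 22 mm wide; open, the fingers measure 114 mm over their backs; the gripper's body (76 mm by 85 mm) begins 54 mm behind the grasp point. The pads swing forward as they close: fully open they stand 13 mm farther back than shut.
Start: joints at [1.068, 0.264, 1.604, -0, 1.274, -0.037], TCP at [0.303, 0.603, 0.231] pointing down, gripper open.
Joint ranges: [-2.63, 2.63], [-0.94, 2.18], [0.31, 2.57], [-1.31, 4.45], [0, 2.66], [-2.55, 2.55]. Speed limits (rad/s): [2.57, 2.57, 3.14, 3.14, 3.14, 3.14].

### API

Orientations are given as a rotation vector (axis times angle).
In Python, from workcell import sensors, viewer, job gives the robot as it stands.
- The arm moves only by the shell command python3 -m inch 'ROWS' [FORCE]. ROWS is JSON, one flat list of numbers, 7 for each row, row after row: the shift along the tool's x, y, z in mm, then the turn, a rotation vector about the tool's x, y, z in degrees, then the finger opening in mm, from 0 to 85.4. A call has exactly 8 rows; each row shifts and turns the commanded pose from where the row before left it, along the tool's axes as they then stand; what a row does not reach is not made up. A row lasts 1/10 s, in which the tool goes at most 50 mm and 8.59 degrees, less where a joint would pass 70% of its speed; a pose out of reach is approached as far as the arm can. A call is refused whole if a number of a shift passes 50 or a number of a turn 8.59, either way. A call with a gripper value outside its range is refused whole. The fingers move at their own pace and stop on an object; FORCE is the grip in N (left out, the last holds). Time passes only in rows, so rows that do not move let the fingers close, or fill a call up. It gives the time, the measured TCP pose, the force, the opening and the grip force at its end, in the units of the state.
- sensors.read_state(): the state, without advancing time (a new reading comes with each control period).
- viewer.read_camera(name): name is "scene" or "top"; returns the picture (420x560x3 uint8, red, green, blue); there is no depth.
- viewer.camera_params(name): a dict with "K" (3x3 intrinsics, pixels), "world_to_cam" (4x4, takes a point from world to camera coordinates). Camera axes: x right, y down, z forward; pixel columns grow to the right and rows downward; lengths in m; the calibration is good to about 2 mm. A picture is of the moment at which its call begins. camera_params takes no time and is no camera call.
- job.finish_job(): hands the job in; it is judged then, once.
The state is a dict: "time": time; "q": joint angles; "joint_vel": joint speeds; "joint_torque": joint torques, N m; "tool_pos": TCP position; "tcp_rot": TCP orientation; "wrist_force": force on the tool from outside, world axes, zero at the start; "torque": the same for the moment, N m; "width": opening from 0.0 (shut) to 1.0 (fully open); "grip_force": force on a finger pad.
Only numpy, scipy, OpenCV 4.12 (cv2) and the standard library are available. Lean on these libraries where they do the work, as an engineer would, in place of code of your own. Each camera call takes 0.05 s, during which the arm holds its last target. There are 200 camera calls.

## Working session

There is one attempt and no reset: what is moved stays moved. The work goes in short steps, Python scripts to look and compute and a shell command to move; the robot and the scene stay as the last step left them, time stands still between calls to the robot, and variables do not carry over. Pictures are saved under pics/ and viewed, at most 17 in all, crops included, and the job is handed in when it is done.

```bash
mkdir -p pics; ls; python3 - <<'E'
from workcell import sensors, viewer
import cv2
print(sensors.read_state())
for n in("scene","top"):
    cv2.imwrite(f"pics/{n}0.png",viewer.read_camera(n)[:,:,::-1]); p=viewer.camera_params(n); print(p)
E
```

```text
pics
{'time': 0.0, 'q': array([ 1.06811268e+00,  2.64771501e-01,  1.60540792e+00, -3.98179286e-06,
        1.27368487e+00, -3.69079777e-02]), 'joint_vel': array([-1.05257888e-03,  8.46707886e-05, -3.66128494e-05,  7.01427440e-04,
       -8.70403206e-04, -1.11930771e-03]), 'joint_torque': array([-1.89577531e-04, -5.15111482e+01, -3.67316329e+01,  3.37115296e-05,
        1.30880196e-02, -2.03004385e-05]), 'tool_pos': array([0.30280244, 0.60243869, 0.22993134]), 'tcp_rot': array([-0.7249019 , -3.05619517,  0.00344013]), 'wrist_force': array([ 0.0071366 , -0.8375448 , -0.73694159]), 'torque': array([ 0.02186037, -0.01928092, -0.01065114]), 'grip_force': 0.0, 'width': 1.0008766298733016}
{'K': array([[474.18698632,   0.        , 276.63610149],
       [  0.        , 474.18698632, 205.46742357],
       [  0.        ,   0.        ,   1.        ]]), 'world_to_cam': array([[-0.81904467,  0.57342736,  0.01862501,  0.44903935],
       [ 0.41285912,  0.61162022, -0.67488373, -0.1650726 ],
       [-0.39838823, -0.54507042, -0.737689  ,  1.22658501],
       [ 0.        ,  0.        ,  0.        ,  1.        ]])}
{'K': array([[461.46141333,   0.        , 281.51541127],
       [  0.        , 461.46141333, 206.03139637],
       [  0.        ,   0.        ,   1.        ]]), 'world_to_cam': array([[-0.00983061, -0.99980238,  0.01727887, -0.01447444],
       [-0.9945751 ,  0.0079868 , -0.10371394,  0.55038098],
       [ 0.10355544, -0.0182047 , -0.99445707,  1.15573669],
       [ 0.        ,  0.        ,  0.        ,  1.        ]])}
```

View pics/scene0.png

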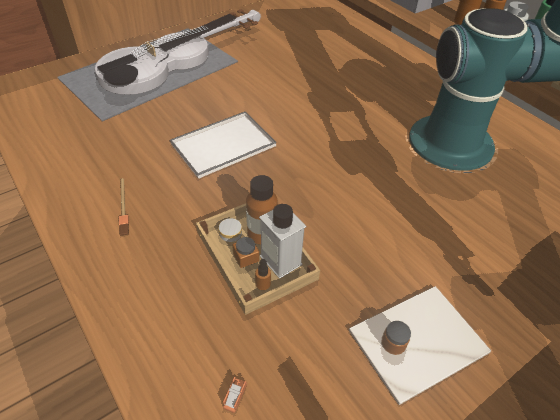

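View pics/top0.png

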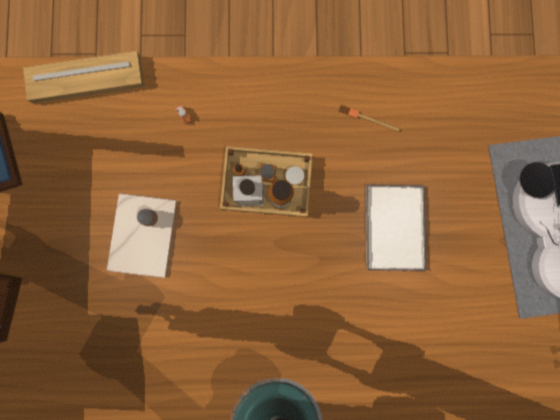

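The scene view shows the bottle cap at about (262,187), the can cap at (283,215), the pot lid at (246,246) and the jar at (397,335). In the top view the rack spans (220..312, 148..215), the slab is around (142,235), the tray is around (396,227) and the jar is at (147,217). I'll enlarge the rack and slab next.

```bash
cat > h.py <<'E'
import numpy as np, cv2
from workcell import sensors, viewer
def ray(n,u,v,z):
    p=viewer.camera_params(n);T=p["world_to_cam"];R=T[:3,:3];c=-R.T@T[:3,3]
    d=R.T@np.linalg.solve(p["K"],[u,v,1]);return (c+d*(z-c[2])/d[2])[:2]
def proj(n,P):
    p=viewer.camera_params(n);T=p["world_to_cam"];q=p["K"]@(T[:3,:3]@np.array(P,float)+T[:3,3]);return q[:2]/q[2]
E
python3 - <<'E'
from h import *
t=cv2.imread("pics/top0.png");s=cv2.imread("pics/scene0.png")
cv2.imwrite("pics/c1.png",cv2.resize(t[140:225,212:322],None,fx=7,fy=7,interpolation=cv2.INTER_CUBIC))
cv2.imwrite("pics/c2.png",cv2.resize(s[165:315,185:330],None,fx=4,fy=4,interpolation=cv2.INTER_CUBIC))
hsv=cv2.cvtColor(t,cv2.COLOR_BGR2HSV)
m=((hsv[...,1]<70)&(hsv[...,2]>130)).astype(np.uint8)*255
m=cv2.morphologyEx(m,cv2.MORPH_CLOSE,np.ones((5,5)))
for c in cv2.findContours(m,0,2)[0]:
    if cv2.contourArea(c)>1500:
        c=cv2.convexHull(c); b=cv2.boxPoints(cv2.minAreaRect(c)); 
        w=np.array([ray("top",*p,0.010) for p in b]); print(b.round(1).tolist(),w.round(4).tolist(),w.mean(0))
        print(np.linalg.norm(w[1]-w[0]),np.linalg.norm(w[2]-w[1]))
E
```

```text
[[106.5, 269.6000061035156], [117.5, 192.1999969482422], [175.8000030517578, 200.5], [164.6999969482422, 278.0]] [[0.3924, 0.429], [0.5917, 0.4063], [0.5687, 0.2551], [0.3698, 0.2805]] [0.48067708 0.34271992]
0.20056082130224076 0.15285987752252927
[[366.0, 186.0], [424.0, 186.0], [424.0, 269.0], [366.0, 269.0]] [[0.6033, -0.2423], [0.6022, -0.3956], [0.3856, -0.3865], [0.3872, -0.2361]] [ 0.49456883 -0.31509223]
0.1532682165037156 0.21680810647328397
[[513.0, 297.0], [513.0, 183.0], [559.0, 183.0], [559.0, 297.0]] [[0.3117, -0.6141], [0.6085, -0.6326], [0.6076, -0.7555], [0.3103, -0.7338]] [ 0.4595339  -0.68399267]
0.29738304183631803 0.12295560093423591
```

View pics/c1.png

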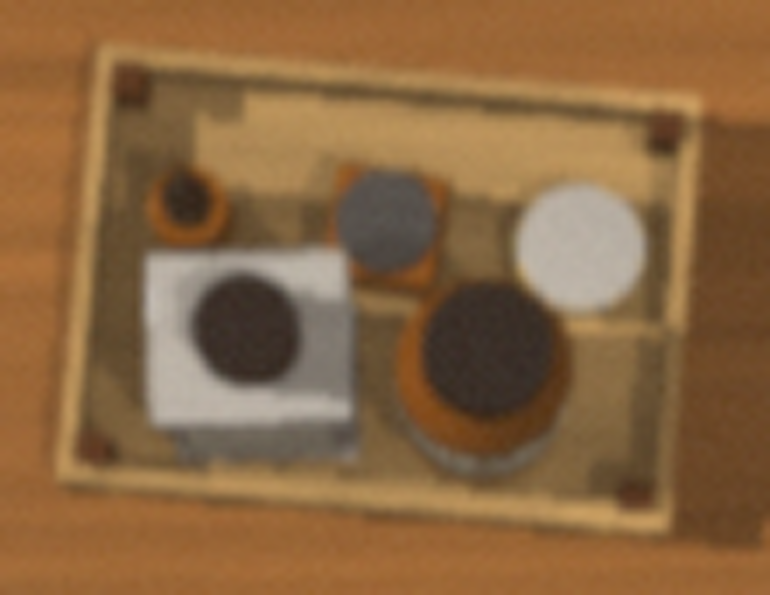

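View pics/c2.png

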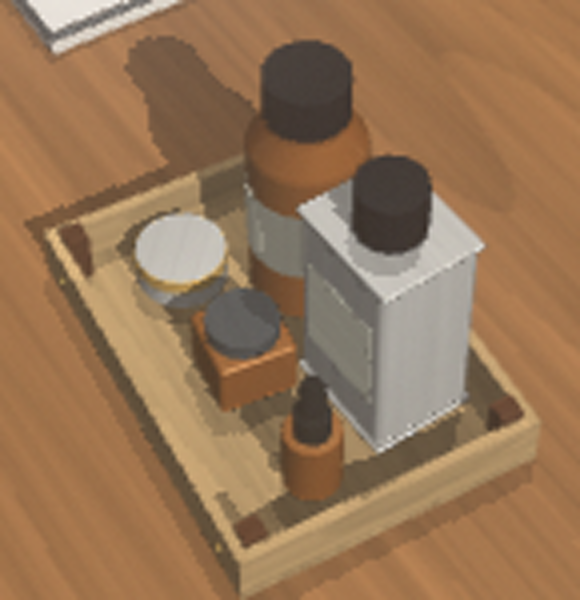

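The crop shows the rack's outer corners at (100,45), (702,97), (670,530) and (60,485). The can cap is at (247,328), the bottle cap at (488,348), the pot lid at (387,220), the tin at (581,247) and the dropper bulb at (187,197).

```bash
python3 - <<'E'
from h import *
f=lambda x,y,z: ray("top",212+(x+.5)/7-.5,140+(y+.5)/7-.5,z)
C=np.array([f(*p,.032) for p in [(100,45),(702,97),(670,530),(60,485)]])
o=C.mean(0); ex=(C[0]+C[1]-C[2]-C[3]);th=np.arctan2(ex[1],ex[0]); ey=(C[0]+C[3]-C[1]-C[2]); th2=np.arctan2(-ey[0],ey[1])
print("rack",o,np.degrees([th,th2]),[np.linalg.norm(C[i]-C[i-1]) for i in range(4)])
th=(th+th2)/2
R=np.array([[np.cos(th),-np.sin(th)],[np.sin(th),np.cos(th)]])
for n,p in dict(can=(247,328,.156),bottle=(488,348,.156),pot=(387,220,.05),tin=(581,247,.028),drop=(187,197,.08)).items():
    w=f(*p);print(n,w.round(4),"in rack",(R.T@(w-o)).round(4))
# scene check (crop c2)
g=lambda x,y,z: ray("scene",185+(x+.5)/4-.5,165+(y+.5)/4-.5,z)
for n,p in dict(can=(392,182,.156),bottle=(307,65,.156),pot=(243,318,.05),tin=(181,247,.028)).items():
    w=g(*p);print(n,w.round(4),"in rack",(R.T@(w-o)).round(4))
t=cv2.imread("pics/top0.png");h=cv2.cvtColor(t,cv2.COLOR_BGR2HSV)
a=((t.max(2)<95)).astype(np.uint8); a[:205]=0;a[232:]=0;a[:,:130]=0;a[:,162:]=0
M=cv2.moments(a,True);u,v=M['m10']/M['m00'],M['m01']/M['m00'];print("jar",u,v,M['m00'],ray("top",u,v,.05))
s=cv2.imread("pics/scene0.png");print("jar s",ray("scene",398,330,.056))
E
```

```text
rack [0.61580486 0.01907217] [-5.02373053 -5.03855573] [np.float64(0.16404113173976928), np.float64(0.22363265844910732), np.float64(0.16148758444009875), np.float64(0.22314267215543357)]
can [0.5829 0.0621] in rack [-0.0366  0.04  ]
bottle [ 0.5757 -0.0169] in rack [-0.0368 -0.0394]
pot [0.6377 0.0173] in rack [0.022  0.0002]
tin [ 0.6311 -0.054 ] in rack [ 0.0217 -0.0714]
drop [0.641  0.0875] in rack [0.0191 0.0704]
can [0.5825 0.0624] in rack [-0.037   0.0403]
bottle [ 0.5727 -0.0204] in rack [-0.0395 -0.0431]
pot [0.6369 0.0186] in rack [0.0211 0.0013]
tin [ 0.6299 -0.0535] in rack [ 0.0204 -0.071 ]
jar 149.75 217.00675675675674 148.0 [0.5230575  0.31096941]
jar s [0.52440482 0.32165509]
```

```bash
cat >> h.py <<'E'
from scipy.spatial.transform import Rotation as Ro
def go(x,y,z,psi=-5):
    s=sensors.read_state();R=Ro.from_rotvec(s["tcp_rot"]);m=R.as_matrix()
    ps=np.degrees(np.arctan2(m[1,1],m[0,1]))
    b=np.array([[0,1,0],[1,0,0],[0,0,-1]]).T@np.eye(3)
    c,n=np.cos(np.radians(psi)),np.sin(np.radians(psi))
    T=np.array([[-n,c,0],[c,n,0],[0,0,-1]])
    print("t",s["time"].round(2) if hasattr(s["time"],'round') else s["time"],"pos",s["tool_pos"].round(4),"psi",ps.round(2),"w",round(s["width"]*85.4,1),"F",s["wrist_force"].round(1),"grip",round(s["grip_force"],1),"-> shift",(T@(np.array([x,y,z])-s["tool_pos"])*1000).round(1),"tilt",(R.as_matrix()[:2,2]*57).round(2))
E
python3 -m inch '[0,0,0,0,0,8.55,85, 0,0,0,0,0,8.55,85, 0,0,0,0,0,8.55,85, 0,0,0,0,0,8.55,85, 0,0,0,0,0,8.55,85, 0,0,0,0,0,8.55,85, 0,0,0,0,0,8.55,85, 0,0,0,0,0,8.55,85]' 60
python3 -c "
from h import *
go(.576,-.018,.23)"
```

```text
time: 0.9
tool_pos: [0.3029, 0.6027, 0.2305]
tcp_rot: [2.324, 2.113, -0.002]
wrist_force: [0.0, -0.6, -0.4]
width: 0.989
grip_force: 0.0
t 0.9 pos [0.3029 0.6027 0.2305] psi -5.44 w 84.5 F [ 0.  -0.6 -0.4] grip 0.0 -> shift [-5.945e+02  3.261e+02  5.000e-01] tilt [-0.04 -0.07]
```

```bash
python3 -m inch '[-37,20,0,0,0,-0.4,62, -37,20,0,0,0,0,62, -37,20,0,0,0,0,62, -37,20,0,0,0,0,62, -37,20,0,0,0,0,62, -37,20,0,0,0,0,62, -37,20,0,0,0,0,62, -37,20,0,0,0,0,62]' >/dev/null
python3 -m inch '[-37,20,0,0,0,0,62, -37,20,0,0,0,0,62, -37,20,0,0,0,0,62, -37,20,0,0,0,0,62, -37,20,0,0,0,0,62, -37,20,0,0,0,0,62, -37,20,0,0,0,0,62, 0,0,0,0,0,0,62]' >/dev/null
python3 - <<'E'
from h import *
go(.5764,-.0176,.180)
for n in("scene","top"): cv2.imwrite(f"pics/{n}1.png",viewer.read_camera(n)[:,:,::-1])
E
```

```text
t 2.5 pos [0.5578 0.0209 0.2308] psi -4.96 w 62.1 F [ 0.2  0.3 -0.2] grip 0.0 -> shift [-36.7  21.9  50.8] tilt [ 0.01 -0.11]
```

```bash
python3 -m inch '[-18,11,0,0,0,0,62, -18,11,0,0,0,0,62, 0,0,15,0,0,0,62, 0,0,18,0,0,0,62, 0,0,18,0,0,0,62, 0,0,0,0,0,0,62, 0,0,0,0,0,0,62, 0,0,0,0,0,0,62]' >/dev/null
python3 - <<'E'
from h import *
go(.5764,-.0176,.180)
s=viewer.read_camera("scene")[:,:,::-1]
cv2.imwrite("pics/c3.png",cv2.resize(s[120:270,185:330],None,fx=4,fy=4,interpolation=cv2.INTER_CUBIC))
E
```

```text
t 3.4 pos [ 0.5758 -0.0116  0.1811] psi -4.63 w 61.6 F [ 0.3 -0.7  0.4] grip 0.0 -> shift [-6.   1.1  1.1] tilt [0.07 0.01]
```

View pics/c3.png

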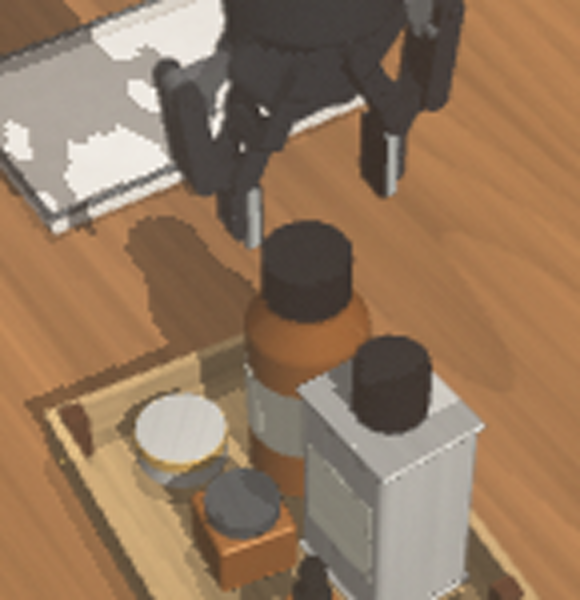

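The open fingers straddle the bottle cap in line with it (cap at about (307,255) in the crop, fingers at 250 and 385). I'll correct by -6 mm in x, descend and close.

```bash
python3 -m inch '[-6,1,0,0,0,0,62, 0,0,0,0,0,0,62, 0,0,15,0,0,0,62, 0,0,15,0,0,0,62, 0,0,15,0,0,0,62, 0,0,9,0,0,0,62, 0,0,0,0,0,0,62, 0,0,0,0,0,0,62]' >/dev/null
python3 -c "
from h import *
go(.5764,-.0176,.126)"
python3 -m inch '[0,0,0,0,0,0,30, 0,0,0,0,0,0,30, 0,0,0,0,0,0,30, 0,0,0,0,0,0,30, 0,0,0,0,0,0,30, 0,0,0,0,0,0,30, 0,0,0,0,0,0,30, 0,0,0,0,0,0,30]' 60 >/dev/null
python3 -c "
from h import *
go(.5764,-.0176,.126)"
```

```text
t 4.25 pos [ 0.5757 -0.0184  0.1257] psi -4.69 w 62.1 F [ 0.5 -0.2  0.8] grip 0.0 -> shift [ 0.9  0.6 -0.3] tilt [-0.06  0.  ]
t 5.05 pos [ 0.5768 -0.0185  0.1274] psi -4.69 w 41.2 F [-0.9  0.3  5.7] grip 61.4 -> shift [ 0.8 -0.5  1.4] tilt [ 0.11 -0.01]
```

```bash
python3 -m inch '[0,0,-4,0,0,0,30, 0,0,-8,0,0,0,30, 0,0,-14,0,0,0,30, 0,0,-18,0,0,0,30, 0,0,-18,0,0,0,30, 0,0,-18,0,0,0,30, 0,0,0,0,0,0,30, 0,0,0,0,0,0,30]' >/dev/null
python3 - <<'E'
from h import *
go(.545,-.317,.206)
s=viewer.read_camera("scene")[:,:,::-1]
cv2.imwrite("pics/c4.png",cv2.resize(s[90:290,185:330],None,fx=3,fy=3,interpolation=cv2.INTER_CUBIC))
E
```

```text
t 5.85 pos [ 0.5763 -0.0185  0.2069] psi -4.69 w 41.4 F [ 0.6 -1.5 -3.1] grip 61.0 -> shift [-300.1   -5.1    0.9] tilt [ 0.07 -0.01]
```

View pics/c4.png

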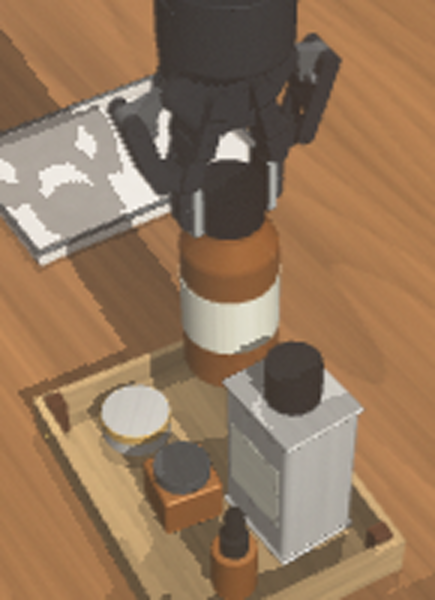

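The bottle hangs upright from the jaws, clear of the rack, with its foot at about (225,375). Next it goes to the tray.

```bash
python3 -m inch '[-20,0,0,0,0,0,30, -35,0,0,0,0,0,30, -40,-1,0,0,0,0,30, -40,-1,0,0,0,0,30, -40,-1,0,0,0,0,30, -40,-1,0,0,0,0,30, -40,-1,0,0,0,0,30, -30,0,0,0,0,0,30]' >/dev/null
python3 -m inch '[-15,0,0,0,0,0,30, 0,0,0,0,0,0,30, 0,0,15,0,0,0,30, 0,0,20,0,0,0,30, 0,0,15,0,0,0,30, 0,0,10,0,0,0,30, 0,0,8,0,0,0,30, 0,0,0,0,0,0,30]' >/dev/null
python3 -c "
from h import *
go(.545,-.317,.1265)"
```

```text
t 7.5 pos [ 0.5458 -0.3159  0.1366] psi -4.65 w 41.4 F [-0.7 -0.8 -2.6] grip 61.1 -> shift [-1.1 -0.7 10.1] tilt [-0.13  0.09]
```

Next I lower it, release, rise and go back over the can.

```bash
python3 -m inch '[0,0,5,0,0,0,30, 0,0,3,0,0,0,30, 0,0,2,0,0,0,30, 0,0,1,0,0,0,30, 0,0,0,0,0,0,30, 0,0,0,0,0,0,30, 0,0,0,0,0,0,30, 0,0,0,0,0,0,30]' >/dev/null
python3 -c "
from h import *
go(.545,-.317,.1265)"
python3 -m inch '[0,0,0,0,0,0,44, 0,0,0,0,0,0,50, 0,0,0,0,0,0,62, 0,0,0,0,0,0,62, 0,0,-20,0,0,0,62, 0,0,-30,0,0,0,62, 0,0,-30,0,0,0,62, 0,0,0,0,0,0,62]' >/dev/null
python3 - <<'E'
from h import *
go(.5834,.0621,.206)
cv2.imwrite("pics/t2.png",viewer.read_camera("top")[:,:,::-1])
E
```

```text
t 8.3 pos [ 0.5466 -0.3171  0.1275] psi -4.69 w 41.7 F [ 0.7  0.4 -2.3] grip 61.1 -> shift [-0.  -1.6  1. ] tilt [ 0.01 -0.01]
t 9.1 pos [ 0.5496 -0.3189  0.2134] psi -4.69 w 61.6 F [1.1 0.4 0.5] grip 0.0 -> shift [382.5   0.5   7.4] tilt [ 0.49 -0.31]
```

```bash
python3 -m inch '[25,0,0,0,0,0,62, 45,0,0,0,0,0,62, 48,0,0,0,0,0,62, 48,0,0,0,0,0,62, 48,0,0,0,0,0,62, 48,0,0,0,0,0,62, 48,0,0,0,0,0,62, 45,0,0,0,0,0,62]' >/dev/null
python3 -m inch '[25,0,0,0,0,0,62, 2,0,0,0,0,0,62, 0,0,15,0,0,0,62, 0,0,10,0,0,0,62, 0,0,5,0,0,0,62, 0,0,0,0,0,0,62, 0,0,0,0,0,0,62, 0,0,0,0,0,0,62]' >/dev/null
python3 - <<'E'
from h import *
go(.5834,.0621,.131)
t=viewer.read_camera("top")[:,:,::-1];s=viewer.read_camera("scene")[:,:,::-1]
a=cv2.resize(s[90:290,185:330],None,fx=3,fy=3);b=cv2.resize(cv2.imread("pics/t2.png")[150:300,350:440],None,fx=3.5,fy=4)
cv2.imwrite("pics/c5.png",np.hstack([a,b]))
E
```

```text
t 10.75 pos [0.5782 0.0631 0.1778] psi -4.74 w 62.0 F [-0.1 -0.5  1. ] grip 0.0 -> shift [-0.6  5.3 46.8] tilt [0.05 0.  ]
```

View pics/c5.png

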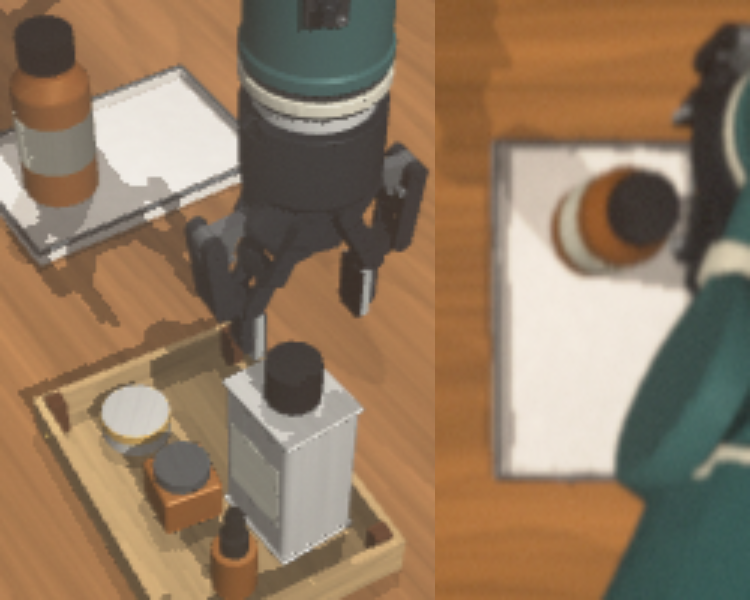

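The bottle stands upright on the tray (left, about (55,110)), and the jaws straddle the can cap at (293,378).

```bash
python3 -m inch '[-1,5,0,0,0,0,62, 0,0,0,0,0,0,62, 0,0,15,0,0,0,62, 0,0,15,0,0,0,62, 0,0,10,0,0,0,62, 0,0,6,0,0,0,62, 0,0,0,0,0,0,62, 0,0,0,0,0,0,62]' >/dev/null
python3 -c "
from h import *
go(.5834,.0621,.131)"
python3 -m inch '[0,0,0,0,0,0,25, 0,0,0,0,0,0,25, 0,0,0,0,0,0,25, 0,0,0,0,0,0,25, 0,0,0,0,0,0,25, 0,0,0,0,0,0,25, 0,0,0,0,0,0,25, 0,0,0,0,0,0,25]' 60 >/dev/null
python3 -c "
from h import *
go(.5834,.0621,.131)"
python3 -m inch '[0,0,-4,0,0,0,25, 0,0,-8,0,0,0,25, 0,0,-14,0,0,0,25, 0,0,-18,0,0,0,25, 0,0,-18,0,0,0,25, 0,0,-18,0,0,0,25, 0,0,0,0,0,0,25, 0,0,0,0,0,0,25]' >/dev/null
python3 -c "
from h import *
go(.446,-.313,.132)"
```

```text
t 11.65 pos [0.5826 0.0623 0.1311] psi -4.69 w 62.4 F [-0.6  0.3 -0.5] grip 0.0 -> shift [-0.2  0.8  0.1] tilt [-0.02 -0.  ]
t 12.45 pos [0.5836 0.0624 0.1324] psi -4.69 w 34.4 F [1.2 0.1 5.2] grip 60.6 -> shift [-0.3 -0.2  1.4] tilt [0.13 0.01]
t 13.25 pos [0.5828 0.0623 0.2117] psi -4.69 w 34.2 F [ 0.5  0.5 -4.2] grip 60.2 -> shift [-385.8 -103.5   79.7] tilt [0.05 0.  ]
```

```bash
python3 -m inch '[-20,-10,0,0,0,0,25, -35,-20,0,0,0,0,25, -40,-25,0,0,0,0,25, -40,-25,0,0,0,0,25, -40,-20,0,0,0,0,25, -40,-4,0,0,0,0,25, -40,0,0,0,0,0,25, -40,0,0,0,0,0,25]' >/dev/null
python3 -m inch '[-40,0,0,0,0,0,25, -30,0,0,0,0,0,25, -15,0,0,0,0,0,25, -5,0,0,0,0,0,25, 0,0,15,0,0,0,25, 0,0,20,0,0,0,25, 0,0,15,0,0,0,25, 0,0,0,0,0,0,25]' >/dev/null
python3 -c "
from h import *
go(.446,-.313,.132)"
```

```text
t 14.85 pos [ 0.4454 -0.3098  0.1572] psi -4.6 w 34.4 F [-0.8  0.4 -3.5] grip 60.6 -> shift [-3.1  0.9 25.2] tilt [-0.33  0.28]
```

```bash
python3 -m inch '[-1,1,8,0,0,0,25, 0,0,8,0,0,0,25, 0,0,5,0,0,0,25, 0,0,3,0,0,0,25, 0,0,1,0,0,0,25, 0,0,0,0,0,0,25, 0,0,0,0,0,0,25, 0,0,0,0,0,0,25]' >/dev/null
python3 -c "
from h import *
go(.446,-.313,.1315)"
python3 -m inch '[0,0,0,0,0,0,38, 0,0,0,0,0,0,46, 0,0,0,0,0,0,62, 0,0,0,0,0,0,62, 0,0,0,0,0,0,62, 0,0,-20,0,0,0,62, 0,0,-30,0,0,0,62, 0,0,-30,0,0,0,62]' >/dev/null
python3 -m inch '[45,20,-20,0,0,0,75, 45,20,0,0,0,0,75, 45,20,0,0,0,0,75, 45,20,0,0,0,0,75, 45,20,0,0,0,0,75, 45,20,0,0,0,0,75, 30,20,0,0,0,0,75, 10,5,0,0,0,0,75]' >/dev/null
python3 - <<'E'
from h import *
go(.6377,.0171,.100)
cv2.imwrite("pics/t3.png",viewer.read_camera("top")[:,:,::-1])
cv2.imwrite("pics/s3.png",viewer.read_camera("scene")[:,:,::-1])
E
```

```text
t 15.65 pos [ 0.4486 -0.3142  0.1367] psi -4.69 w 34.0 F [-0.5 -0.4 -1.9] grip 60.8 -> shift [ 1.  -2.7  5.2] tilt [ 0.03 -0.03]
t 17.25 pos [ 0.6186 -0.0161  0.235 ] psi -4.49 w 75.2 F [ 0.2  0.2 -0.8] grip 0.0 -> shift [ 34.8  16.2 135. ] tilt [0.05 0.05]
```

View pics/s3.png

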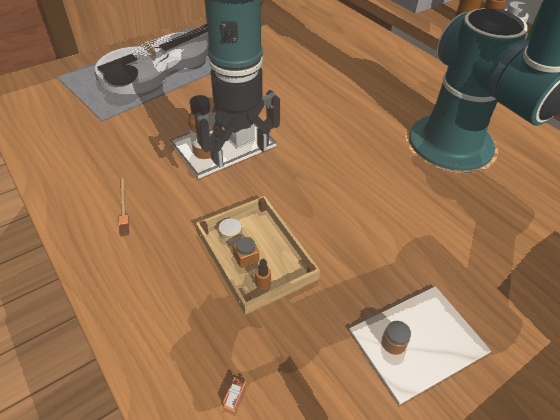

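The can and bottle both stand on the tray behind the gripper (about (238,135) and (200,120)). The rack front is now clear, with the pot at (246,250). Next I align over the pot.

```bash
python3 -m inch '[15,8,10,0,0,0,75, 15,8,20,0,0,0,75, 5,0,20,0,0,0,75, 0,0,20,0,0,0,75, 0,0,20,0,0,0,75, 0,0,20,0,0,0,75, 0,0,20,0,0,0,75, 0,0,5,0,0,0,75]' >/dev/null
python3 - <<'E'
from h import *
go(.6377,.0171,.016)
s=viewer.read_camera("scene")[:,:,::-1]
cv2.imwrite("pics/c6.png",np.hstack([cv2.resize(s[160:310,185:330],None,fx=3,fy=4),cv2.resize(s[70:190,160:290],None,fx=2.8,fy=5)]))
E
```

```text
t 18.15 pos [0.6329 0.013  0.0966] psi -4.79 w 75.1 F [ 0.5 -0.8  0. ] grip 0.0 -> shift [ 4.5  4.5 80.6] tilt [-0.34 -0.  ]
```

View pics/c6.png

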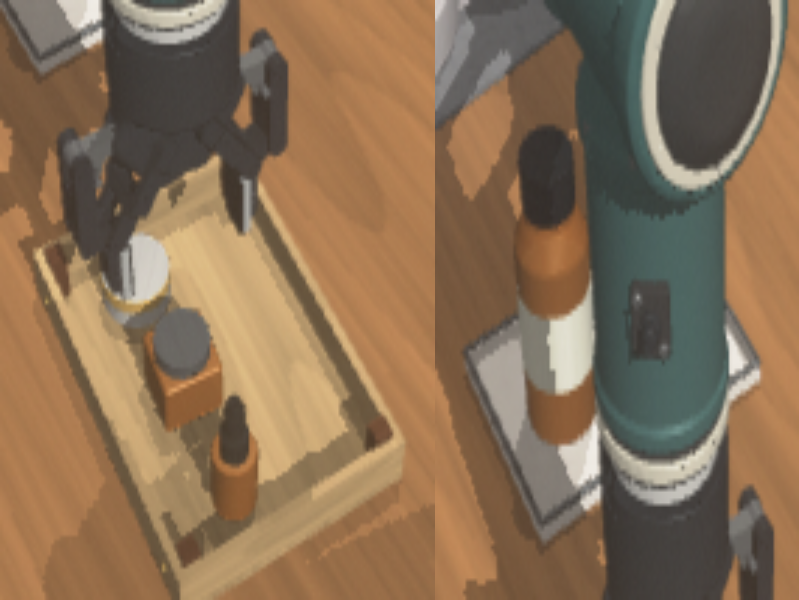

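The jaws are above the pot, offset by the remaining 4.5 mm, and nothing sits under the fingers. I correct and descend.

```bash
python3 -m inch '[4,4,0,0,0,0,75, 0,0,0,0,0,0,75, 0,0,20,0,0,0,75, 0,0,20,0,0,0,75, 0,0,15,0,0,0,75, 0,0,0,0,0,0,75, 0,0,0,0,0,0,75, 0,0,0,0,0,0,75]' >/dev/null
python3 -c "
from h import *
go(.6377,.0171,.015)"
```

```text
t 19.0 pos [0.6412 0.0178 0.0465] psi -4.69 w 75.2 F [-0.1 -0.4  1.1] grip 0.0 -> shift [-1.  -3.4 31.5] tilt [ 0.13 -0.  ]
```

```bash
python3 -m inch '[-1,-3,0,0,0,0,75, 0,0,10,0,0,0,75, 0,0,10,0,0,0,75, 0,0,8,0,0,0,75, 0,0,3,0,0,0,75, 0,0,0,0,0,0,75, 0,0,0,0,0,0,75, 0,0,0,0,0,0,75]' >/dev/null
python3 -c "
from h import *
go(.6377,.0171,.015)"
python3 -m inch '[0,0,0,0,0,0,32, 0,0,0,0,0,0,32, 0,0,0,0,0,0,32, 0,0,0,0,0,0,32, 0,0,0,0,0,0,32, 0,0,0,0,0,0,32, 0,0,0,0,0,0,32, 0,0,0,0,0,0,32]' 50 >/dev/null
python3 -c "
from h import *
go(.6377,.0171,.015)"
python3 -m inch '[0,0,-4,0,0,0,32, 0,0,-8,0,0,0,32, 0,0,-15,0,0,0,32, 0,0,-20,0,0,0,32, 0,0,-20,0,0,0,32, 0,0,-20,0,0,0,32, 0,0,0,0,0,0,32, 0,0,0,0,0,0,32]' >/dev/null
python3 - <<'E'
from h import *
go(.430,.348,.115)
s=viewer.read_camera("scene")[:,:,::-1]
cv2.imwrite("pics/c7.png",np.hstack([cv2.resize(s[130:310,185:330],None,fx=3,fy=3),cv2.resize(s[275:415,335:500],None,fx=2,fy=540/140)]))
E
```

```text
t 19.8 pos [0.6374 0.017  0.0145] psi -4.69 w 74.9 F [-0.1 -0.3 -0.1] grip 0.0 -> shift [ 0.1  0.3 -0.5] tilt [ 0.05 -0.  ]
t 20.6 pos [0.6377 0.017  0.0149] psi -4.69 w 41.8 F [-0.4 -0.   6.4] grip 49.5 -> shift [ 0.1  0.  -0.1] tilt [ 0.08 -0.  ]
t 21.4 pos [0.6374 0.017  0.102 ] psi -4.69 w 41.9 F [ 0.1  0.6 -0.8] grip 49.0 -> shift [ 311.6 -235.4  -13. ] tilt [ 0.09 -0.  ]
```

View pics/c7.png

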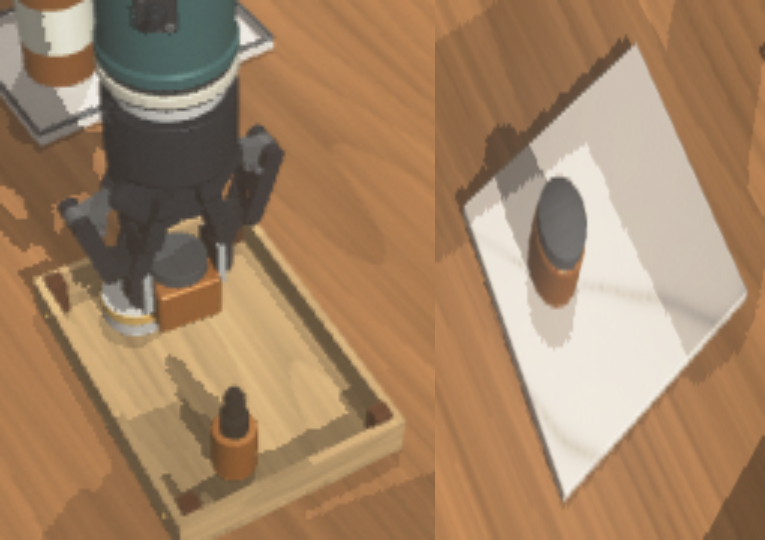

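The pot is gripped, clear of the rack floor, and the tin and dropper are still in place. The jar lid is at about scene (398,332).

```bash
python3 -m inch '[20,-25,-5,0,0,0,32, 35,-30,-8,0,0,0,32, 38,-30,0,0,0,0,32, 38,-30,0,0,0,0,32, 38,-30,0,0,0,0,32, 38,-30,0,0,0,0,32, 38,-30,0,0,0,0,32, 35,-20,0,0,0,0,32]' >/dev/null
python3 -m inch '[25,-10,0,0,0,0,32, 7,0,0,0,0,0,32, 0,0,15,0,0,0,32, 0,0,20,0,0,0,32, 0,0,20,0,0,0,32, 0,0,15,0,0,0,32, 0,0,0,0,0,0,32, 0,0,0,0,0,0,32]' >/dev/null
python3 - <<'E'
from h import *
go(.430,.348,.020)
print(ray("scene",398.5,332.6,.056))
s=viewer.read_camera("scene")
sub=s[275:415,335:500].astype(int);m=(sub.max(2)<120)&(sub.max(2)-sub.min(2)<25)
n,l,st,c=cv2.connectedComponentsWithStats(m.astype(np.uint8))
for i in range(1,n):
    if st[i,4]>150: u,v=c[i]+[335,275];print(st[i],u,v,ray("scene",u,v,.053))
E
```

```text
t 23.05 pos [0.4281 0.3461 0.0433] psi -4.75 w 41.6 F [-0.   0.9 -1.1] grip 49.1 -> shift [ 2.   1.7 23.3] tilt [-0.08 -0.07]
[0.52713371 0.32557983]
[  91    0   74   52 1978] 457.2254802831143 295.020728008089 [0.38509245 0.33187344]
[ 51  46  25  24 458] 397.7707423580786 332.45633187772927 [0.52633047 0.32392144]
```

```bash
python3 -m inch '[2,1,8,0,0,0,32, 0,0,8,0,0,0,32, 0,0,4,0,0,0,32, 0,0,2,0,0,0,32, 0,0,1,0,0,0,32, 0,0,0,0,0,0,32, 0,0,0,0,0,0,32, 0,0,0,0,0,0,32]' >/dev/null
python3 - <<'E'
from h import *
go(.430,.348,.020)
t=cv2.imread("pics/top0.png")[195:240,120:175].astype(int)
m=(t.max(2)<120)&(t.max(2)-t.min(2)<25)
n,l,st,c=cv2.connectedComponentsWithStats(m.astype(np.uint8))
for i in range(1,n):
    if st[i,4]>40: u,v=c[i]+[120,195];print(st[i],u,v,ray("top",u,v,.053))
E
```

```text
t 23.9 pos [0.4296 0.3493 0.0214] psi -4.69 w 42.2 F [-0.1 -0.5 -1.6] grip 49.1 -> shift [-1.2  0.5  1.4] tilt [0.02 0.02]
[ 18  14  15  15 187] 145.14973262032086 216.3903743315508 [0.5244492  0.32162262]
```

The jar is at (0.525, 0.322). The pot is 1–2 mm above the slab, so I release it.

```bash
python3 -m inch '[0,0,1,0,0,0,32, 0,0,0,0,0,0,44, 0,0,0,0,0,0,48, 0,0,0,0,0,0,62, 0,0,0,0,0,0,62, 0,0,-20,0,0,0,62, 0,0,-35,0,0,0,62, 0,0,-35,0,0,0,62]' >/dev/null
python3 -m inch '[-5,20,0,0,0,0,75, -10,30,0,0,0,0,75, -8,30,0,0,0,0,75, 0,14,0,0,0,0,75, 0,0,0,0,0,0,75, 0,0,0,0,0,0,75, 0,0,0,0,0,0,75, 0,0,0,0,0,0,75]' >/dev/null
python3 - <<'E'
from h import *
go(.525,.322,.020)
s=viewer.read_camera("scene")[:,:,::-1]
cv2.imwrite("pics/c8.png",cv2.resize(s[230:415,335:500],None,fx=3.2,fy=3.2))
E
```

```text
t 25.5 pos [0.5199 0.3189 0.1098] psi -4.63 w 75.1 F [-0.1  0.4 -1. ] grip 0.0 -> shift [ 3.6  4.8 89.8] tilt [-0.05 -0.02]
```

View pics/c8.png

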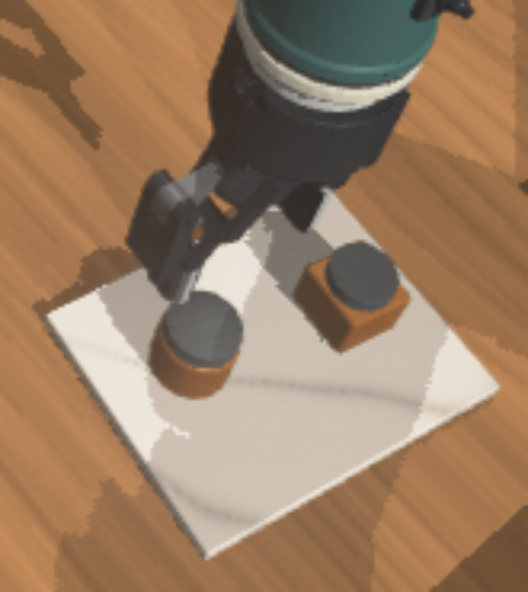

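The pot stands upright on the slab at (350,295). The jar is at (200,345) and the jaws are above it.

```bash
python3 -m inch '[4,4,0,0,0,0,75, 0,0,10,0,0,0,75, 0,0,20,0,0,0,75, 0,0,20,0,0,0,75, 0,0,5,0,0,0,75, 0,0,0,0,0,0,75, 0,0,0,0,0,0,75, 0,0,0,0,0,0,75]' >/dev/null
python3 -c "
from h import *
go(.525,.322,.018)"
```

```text
t 26.35 pos [0.5264 0.3227 0.0563] psi -4.69 w 74.8 F [-0.4 -0.   0.3] grip 0.0 -> shift [-0.8 -1.4 38.3] tilt [0.11 0.06]
```

```bash
python3 -m inch '[-1,-1,5,0,0,0,75, 0,0,15,0,0,0,75, 0,0,10,0,0,0,75, 0,0,6,0,0,0,75, 0,0,2,0,0,0,75, 0,0,0,0,0,0,75, 0,0,0,0,0,0,75, 0,0,0,0,0,0,75]' >/dev/null
python3 -c "
from h import *
go(.525,.322,.018)"
python3 -m inch '[0,0,0,0,0,0,32, 0,0,0,0,0,0,32, 0,0,0,0,0,0,32, 0,0,0,0,0,0,32, 0,0,0,0,0,0,32, 0,0,0,0,0,0,32, 0,0,0,0,0,0,32, 0,0,0,0,0,0,32]' 50 >/dev/null
python3 -c "
from h import *
go(.525,.322,.018)"
python3 -m inch '[0,0,-4,0,0,0,32, 0,0,-8,0,0,0,32, 0,0,-15,0,0,0,32, 0,0,-22,0,0,0,32, 0,0,-25,0,0,0,32, 0,0,-25,0,0,0,32, 0,0,0,0,0,0,32, 0,0,0,0,0,0,32]' >/dev/null
python3 - <<'E'
from h import *
go(.6377,.0171,.115)
s=viewer.read_camera("scene")[:,:,::-1]
cv2.imwrite("pics/c9.png",cv2.resize(s[200:415,185:500],None,fx=2.5,fy=2.5))
E
```

```text
t 27.15 pos [0.5249 0.3215 0.0176] psi -4.69 w 75.1 F [-0.2  0.2 -0.4] grip 0.0 -> shift [ 0.5  0.  -0.4] tilt [0.05 0.03]
t 27.95 pos [0.525  0.3216 0.0178] psi -4.69 w 42.4 F [ 0.3 -0.3  5.8] grip 51.3 -> shift [ 0.4 -0.  -0.2] tilt [0.06 0.04]
t 28.75 pos [0.5249 0.3215 0.1173] psi -4.69 w 42.1 F [ 0.7  0.4 -1.8] grip 50.9 -> shift [-293.4  138.9    2.3] tilt [0.11 0.06]
```

View pics/c9.png

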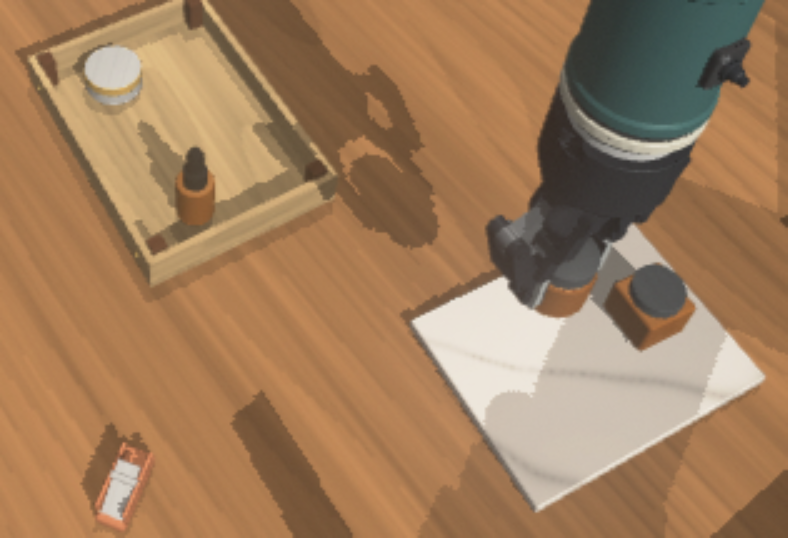

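The jar is held and lifted, and the tin and dropper stand untouched. I'll bring it in from the front of the rack.

```bash
python3 -m inch '[-20,0,0,0,0,0,32, -38,0,0,0,0,0,32, -45,5,0,0,0,0,32, -45,5,0,0,0,0,32, -45,10,0,0,0,0,32, -45,15,0,0,0,0,32, -35,25,0,0,0,0,32, -15,30,0,0,0,0,32]' >/dev/null
python3 -m inch '[-5,30,0,0,0,0,32, 0,15,0,0,0,0,32, 0,4,0,0,0,0,32, 0,0,0,0,0,0,32, 0,0,20,0,0,0,32, 0,0,20,0,0,0,32, 0,0,10,0,0,0,32, 0,0,0,0,0,0,32]' >/dev/null
python3 -c "
from h import *
go(.6377,.0171,.016)"
```

```text
t 30.4 pos [0.6358 0.0182 0.0635] psi -4.66 w 42.3 F [-0.4  0.  -1.2] grip 51.0 -> shift [-0.9  1.9 47.5] tilt [-0.32  0.  ]
```

```bash
python3 -m inch '[-1,1,10,0,0,0,32, 0,0,12,0,0,0,32, 0,0,10,0,0,0,32, 0,0,7,0,0,0,32, 0,0,3,0,0,0,32, 0,0,1,0,0,0,32, 0,0,0,0,0,0,32, 0,0,0,0,0,0,32]' >/dev/null
python3 -c "
from h import *
go(.6377,.0171,.015)"
```

```text
t 31.2 pos [0.6404 0.0168 0.0236] psi -4.69 w 42.1 F [ 1.1  0.3 -1.4] grip 51.0 -> shift [ 0.1 -2.7  8.6] tilt [ 0.05 -0.  ]
```

```bash
python3 -m inch '[0,-2,3,0,0,0,32, 0,0,3,0,0,0,32, 0,0,2,0,0,0,32, 0,0,0,0,0,0,32, 0,0,0,0,0,0,32, 0,0,0,0,0,0,45, 0,0,0,0,0,0,50, 0,0,0,0,0,0,70]' >/dev/null
python3 -c "
from h import *
go(.6377,.0171,.015)"
python3 -m inch '[0,0,0,0,0,0,70, 0,0,0,0,0,0,70, 0,0,-10,0,0,0,70, 0,0,-30,0,0,0,70, 0,0,-40,0,0,0,70, 0,0,-40,0,0,0,70, 0,0,-40,0,0,0,70, 0,0,-40,0,0,0,70]' >/dev/null
python3 - <<'E'
from h import *
go(.446,-.313,.235)
for n in("scene","top"): cv2.imwrite(f"pics/{n}9.png",viewer.read_camera(n)[:,:,::-1])
E
```

```text
t 32.0 pos [0.6383 0.017  0.0155] psi -4.68 w 62.7 F [ 0.5 -0.4 -0.1] grip 0.0 -> shift [ 0.1 -0.6  0.5] tilt [ 0.04 -0.  ]
t 32.8 pos [0.6378 0.0169 0.2177] psi -4.69 w 69.8 F [0.6 0.6 0.6] grip 0.0 -> shift [-345.4 -162.3  -17.3] tilt [ 0.05 -0.  ]
```

View pics/scene9.png

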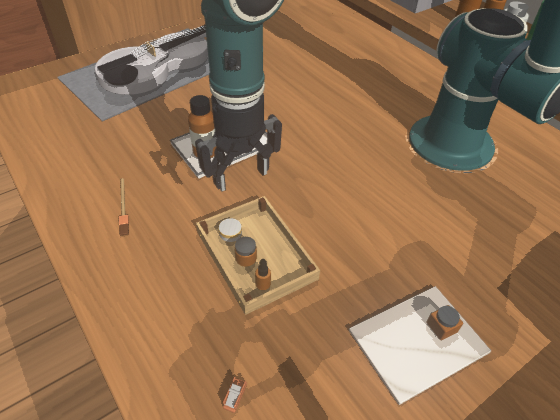

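The jar stands upright in the pot's place at (246,250), the pot is on the slab at (446,322), and the tin and dropper are undisturbed. Next I collect the can.

```bash
python3 -m inch '[-25,-10,-10,0,0,0,62, -42,-20,0,0,0,0,62, -42,-22,0,0,0,0,62, -42,-22,0,0,0,0,62, -42,-22,0,0,0,0,62, -42,-22,0,0,0,0,62, -42,-22,0,0,0,0,62, -40,-15,0,0,0,0,62]' >/dev/null
python3 -m inch '[-22,-5,0,0,0,0,62, -6,0,0,0,0,0,62, 0,0,15,0,0,0,62, 0,0,20,0,0,0,62, 0,0,10,0,0,0,62, 0,0,0,0,0,0,62, 0,0,0,0,0,0,62, 0,0,0,0,0,0,62]' >/dev/null
python3 - <<'E'
from h import *
go(.4486,-.3142,.1304)
s=viewer.read_camera("scene")[:,:,::-1];t=viewer.read_camera("top")[:,:,::-1]
cv2.imwrite("pics/c10.png",np.hstack([cv2.resize(s[60:190,160:290],None,fx=3,fy=4.4),cv2.resize(t[150:300,350:440],None,fx=4,fy=3.8133)[:572,:]]))
E
```

```text
t 34.5 pos [ 0.4511 -0.3137  0.1809] psi -4.64 w 61.9 F [-0.5  0.4 -0. ] grip 0.0 -> shift [-0.7 -2.4 50.5] tilt [ 0.06 -0.04]
```

View pics/c10.png

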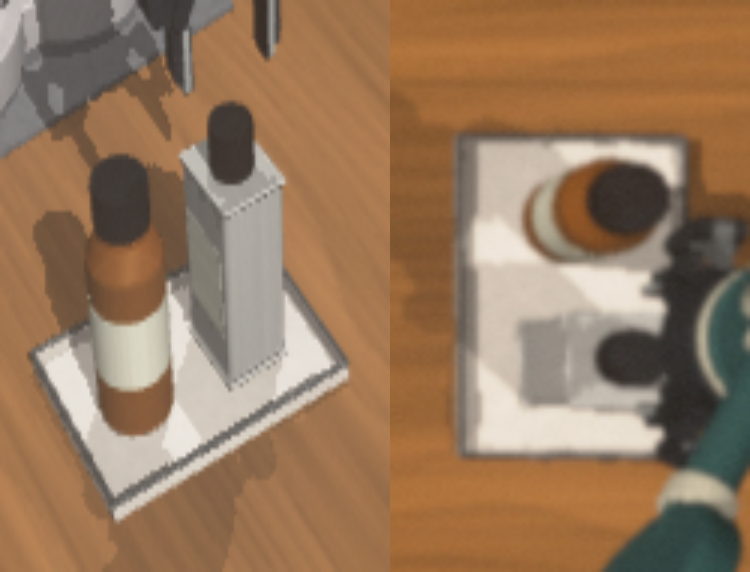

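Both stand upright on the tray. In the top view the caps are at about (410,243.6) for the can and (410,202.4) for the bottle.

```bash
python3 -c "
from h import *
print(ray('top',410,243.6,.154),ray('top',410,202.4,.154))"
python3 -m inch '[0,-2,0,0,0,0,62, 0,0,0,0,0,0,62, 0,0,12,0,0,0,62, 0,0,12,0,0,0,62, 0,0,0,0,0,0,62, 0,0,0,0,0,0,62, 0,0,0,0,0,0,62, 0,0,0,0,0,0,62]' >/dev/null
python3 -c "
from h import *
go(.4486,-.3142,.1304)"
```

```text
[ 0.44850306 -0.30993741] [ 0.54322852 -0.31361922]
t 35.4 pos [ 0.4486 -0.3139  0.1565] psi -4.69 w 61.5 F [-0.   1.2 -0.1] grip 0.0 -> shift [-0.3  0.1 26.1] tilt [ 0.03 -0.02]
```

```bash
python3 -m inch '[0,0,10,0,0,0,62, 0,0,10,0,0,0,62, 0,0,6,0,0,0,62, 0,0,0,0,0,0,62, 0,0,0,0,0,0,62, 0,0,0,0,0,0,62, 0,0,0,0,0,0,25, 0,0,0,0,0,0,25]' 60 >/dev/null
python3 -m inch '[0,0,0,0,0,0,25, 0,0,0,0,0,0,25, 0,0,0,0,0,0,25, 0,0,0,0,0,0,25, 0,0,0,0,0,0,25, 0,0,0,0,0,0,25, 0,0,0,0,0,0,25, 0,0,0,0,0,0,25]' >/dev/null
python3 -c "
from h import *
go(.5834,.0621,.206)"
python3 -m inch '[0,0,-4,0,0,0,25, 0,0,-8,0,0,0,25, 0,0,-14,0,0,0,25, 0,0,-20,0,0,0,25, 0,0,-20,0,0,0,25, 0,0,-18,0,0,0,25, 0,0,0,0,0,0,25, 0,0,0,0,0,0,25]' >/dev/null
python3 -c "
from h import *
go(.5836,.0624,.206)"
```

```text
t 37.0 pos [ 0.4486 -0.3141  0.1309] psi -4.69 w 34.0 F [-1.7 -0.2  5.5] grip 60.2 -> shift [386.5 101.5 -75.1] tilt [ 0.04 -0.05]
t 37.8 pos [ 0.4485 -0.3137  0.2146] psi -4.68 w 34.2 F [-1.1 -0.5 -3.7] grip 60.1 -> shift [386.5 101.8   8.6] tilt [ 0.05 -0.04]
```

```bash
python3 -m inch '[20,0,0,0,0,0,25, 35,0,0,0,0,0,25, 40,5,0,0,0,0,25, 42,15,0,0,0,0,25, 42,22,0,0,0,0,25, 42,22,0,0,0,0,25, 42,20,0,0,0,0,25, 40,12,0,0,0,0,25]' >/dev/null
python3 -m inch '[40,5,0,0,0,0,25, 28,0,0,0,0,0,25, 12,0,0,0,0,0,25, 3,0,0,0,0,0,25, 0,0,0,0,0,0,25, 0,0,10,0,0,0,25, 0,0,10,0,0,0,25, 0,0,0,0,0,0,25]' >/dev/null
python3 -c "
from h import *
go(.5836,.0624,.134)"
```

```text
t 39.4 pos [0.5786 0.0616 0.1913] psi -4.78 w 34.5 F [-0.9  0.5 -3.2] grip 60.4 -> shift [ 1.3  4.9 57.3] tilt [-0.27 -0.03]
```

```bash
python3 -m inch '[0,3,0,0,0,0,25, 0,0,10,0,0,0,25, 0,0,15,0,0,0,25, 0,0,12,0,0,0,25, 0,0,6,0,0,0,25, 0,0,0,0,0,0,25, 0,0,0,0,0,0,25, 0,0,0,0,0,0,25]' >/dev/null
python3 -c "
from h import *
go(.5836,.0624,.134)"
```

```text
t 40.2 pos [0.5841 0.0627 0.1518] psi -4.68 w 33.9 F [ 1.2  1.1 -4. ] grip 60.5 -> shift [-0.3 -0.4 17.8] tilt [0.07 0.  ]
```

```bash
python3 -m inch '[0,0,6,0,0,0,25, 0,0,6,0,0,0,25, 0,0,3,0,0,0,25, 0,0,1,0,0,0,25, 0,0,1,0,0,0,25, 0,0,0,0,0,0,25, 0,0,0,0,0,0,25, 0,0,0,0,0,0,25]' >/dev/null
python3 -c "
from h import *
go(.5836,.0624,.134)"
```

```text
t 41.0 pos [0.5837 0.0626 0.1343] psi -4.69 w 34.5 F [ 0.3 -0.2 -3.2] grip 60.5 -> shift [-0.2 -0.1  0.3] tilt [0.03 0.  ]
```

```bash
python3 -m inch '[0,0,1,0,0,0,25, 0,0,0,0,0,0,37, 0,0,0,0,0,0,44, 0,0,0,0,0,0,62, 0,0,0,0,0,0,62, 0,0,-20,0,0,0,62, 0,0,-30,0,0,0,62, 0,0,-30,0,0,0,62]' >/dev/null
python3 -m inch '[-25,0,-10,0,0,0,62, -45,0,0,0,0,0,62, -48,0,0,0,0,0,62, -48,0,0,0,0,0,62, -48,0,0,0,0,0,62, -48,0,0,0,0,0,62, -48,0,0,0,0,0,62, -45,0,0,0,0,0,62]' >/dev/null
python3 -m inch '[-20,-1,0,0,0,0,62, -5,0,0,0,0,0,62, 0,0,15,0,0,0,62, 0,0,20,0,0,0,62, 0,0,10,0,0,0,62, 0,0,0,0,0,0,62, 0,0,0,0,0,0,62, 0,0,0,0,0,0,62]' >/dev/null
python3 - <<'E'
from h import *
go(.5465,-.317,.1254)
cv2.imwrite("pics/s11.png",viewer.read_camera("scene")[:,:,::-1])
E
```

```text
t 43.4 pos [ 0.5522 -0.3157  0.1791] psi -4.63 w 62.2 F [ 0.2 -0.7  0.1] grip 0.0 -> shift [-1.8 -5.6 53.7] tilt [ 0.08 -0.05]
```

View pics/s11.png

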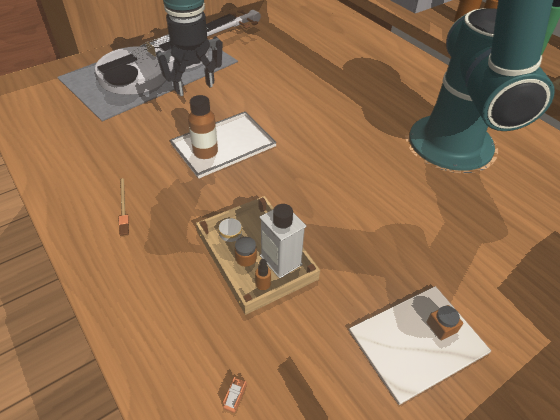

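The can is back where it started, with its cap at (283,215) as at the beginning. The bottle is on the tray with its cap at (200,105). I grip it next.

```bash
python3 -m inch '[-1,-5,0,0,0,0,62, 0,0,0,0,0,0,62, 0,0,12,0,0,0,62, 0,0,12,0,0,0,62, 0,0,0,0,0,0,62, 0,0,0,0,0,0,62, 0,0,0,0,0,0,62, 0,0,0,0,0,0,62]' >/dev/null
python3 -c "
from h import *
go(.5465,-.317,.1254)"
```

```text
t 44.25 pos [ 0.5467 -0.3169  0.1545] psi -4.69 w 62.4 F [-0.   0.9  0.3] grip 0.0 -> shift [-0.2 -0.2 29.1] tilt [ 0.04 -0.02]
```

```bash
python3 -m inch '[0,0,12,0,0,0,62, 0,0,12,0,0,0,62, 0,0,5,0,0,0,62, 0,0,0,0,0,0,62, 0,0,0,0,0,0,62, 0,0,0,0,0,0,62, 0,0,0,0,0,0,30, 0,0,0,0,0,0,30]' 60 >/dev/null
python3 -m inch '[0,0,0,0,0,0,30, 0,0,0,0,0,0,30, 0,0,0,0,0,0,30, 0,0,0,0,0,0,30, 0,0,0,0,0,0,30, 0,0,0,0,0,0,30, 0,0,0,0,0,0,30, 0,0,0,0,0,0,30]' >/dev/null
python3 -c "
from h import *
go(.5768,-.0185,.206)"
python3 -m inch '[0,0,-4,0,0,0,30, 0,0,-8,0,0,0,30, 0,0,-14,0,0,0,30, 0,0,-20,0,0,0,30, 0,0,-20,0,0,0,30, 0,0,-18,0,0,0,30, 0,0,0,0,0,0,30, 0,0,0,0,0,0,30]' >/dev/null
python3 -c "
from h import *
go(.5768,-.0185,.206)"
```

```text
t 45.85 pos [ 0.5467 -0.3171  0.126 ] psi -4.69 w 41.3 F [-1.5  0.8  5.3] grip 60.9 -> shift [300.    3.9 -80. ] tilt [ 0.05 -0.05]
t 46.65 pos [ 0.5466 -0.3168  0.2098] psi -4.69 w 41.2 F [ 0.2  0.1 -3.3] grip 61.0 -> shift [299.8   4.1   3.8] tilt [ 0.07 -0.04]
```

```bash
python3 -m inch '[20,0,0,0,0,0,30, 35,0,0,0,0,0,30, 42,1,0,0,0,0,30, 42,1,0,0,0,0,30, 42,1,0,0,0,0,30, 40,1,0,0,0,0,30, 35,0,0,0,0,0,30, 22,0,0,0,0,0,30]' >/dev/null
python3 -m inch '[12,0,0,0,0,0,30, 7,0,0,0,0,0,30, 3,0,0,0,0,0,30, 0,0,0,0,0,0,30, 0,0,0,0,0,0,30, 0,0,10,0,0,0,30, 0,0,10,0,0,0,30, 0,0,0,0,0,0,30]' >/dev/null
python3 -c "
from h import *
go(.5768,-.0185,.129)"
```

```text
t 48.25 pos [ 0.573  -0.0184  0.1863] psi -4.73 w 41.2 F [ 0.1 -0.  -2.7] grip 61.1 -> shift [ 0.2  3.8 57.3] tilt [-0.27  0.02]
```

```bash
python3 -m inch '[0,1,0,0,0,0,30, 0,0,10,0,0,0,30, 0,0,15,0,0,0,30, 0,0,12,0,0,0,30, 0,0,6,0,0,0,30, 0,0,0,0,0,0,30, 0,0,0,0,0,0,30, 0,0,0,0,0,0,30]' >/dev/null
python3 -c "
from h import *
go(.5768,-.0185,.129)"
```

```text
t 49.05 pos [ 0.5764 -0.0181  0.1467] psi -4.68 w 41.6 F [-0.9  0.6 -2.1] grip 61.1 -> shift [-0.4  0.4 17.7] tilt [ 0.07 -0.01]
```

```bash
python3 -m inch '[0,0,6,0,0,0,30, 0,0,6,0,0,0,30, 0,0,3,0,0,0,30, 0,0,1,0,0,0,30, 0,0,1,0,0,0,30, 0,0,0,0,0,0,30, 0,0,0,0,0,0,30, 0,0,0,0,0,0,30]' >/dev/null
python3 -c "
from h import *
go(.5768,-.0185,.129)"
python3 -m inch '[0,0,1,0,0,0,30, 0,0,0,0,0,0,44, 0,0,0,0,0,0,52, 0,0,0,0,0,0,62, 0,0,0,0,0,0,62, 0,0,-20,0,0,0,62, 0,0,-30,0,0,0,62, 0,0,-30,0,0,0,62]' >/dev/null
python3 -m inch '[-20,-10,-10,0,0,0,62, -40,-20,0,0,0,0,62, -40,-20,0,0,0,0,62, -40,-20,0,0,0,0,62, -30,-10,0,0,0,0,62, 0,0,0,0,0,0,62, 0,0,0,0,0,0,62, 0,0,0,0,0,0,62]' >/dev/null
python3 - <<'E'
from h import *
go(.5768,-.0185,.129)
cv2.imwrite("pics/s12.png",viewer.read_camera("scene")[:,:,::-1])
E
```

```text
t 49.85 pos [ 0.5761 -0.0181  0.1293] psi -4.69 w 41.3 F [-0.3 -0.6 -2.4] grip 61.1 -> shift [-0.3  0.8  0.3] tilt [ 0.03 -0.  ]
t 51.45 pos [ 0.4827 -0.1804  0.2183] psi -4.67 w 62.1 F [-0.5  0.   0.5] grip 0.0 -> shift [169.5  79.6  89.3] tilt [0.03 0.02]
```

View pics/s12.png

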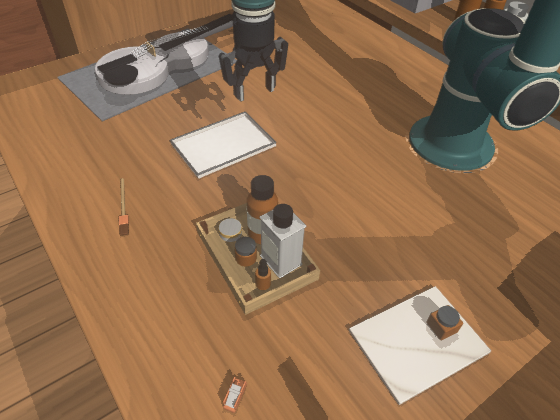

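The bottle cap (262,187) and can cap (283,215) sit exactly where they did at the start. The jar is at (246,250), the pot is on the slab, and the arm is clear of everything.

```bash
python3 -c "
from workcell import job
print(job.finish_job())"
```

```text
the job is handed in; nothing more can be done
None
```

The job is handed in, with no verdict returned: in the last picture the pot is on the slab, the jar is in the pot's old place, the bottle and can are back where they stood, and the tin and dropper look undisturbed.

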